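# Set out the guest soaps

## Task

Open the clear lid of the bamboo soap box all the way, take out the three bars of soap and set one on each empty drain mat of the tray, centred and lying lengthwise along its mat, so that with the bar already there they make two neat rows of two. Leave the lid up until all three bars lie in place, then shut the box fully. Leave the bar already on the tray where it lies and do not knock or shift the jar, the brush or the tube of toothpaste.

Things in the scene. Friction and masses are not known exactly. Their poses are not given: they have to be found in the camera images.
- box: Bamboo soap box fixed to the deck, 140 (x) x 290 (y) mm. Origin: centre of its underside. Its own -x side is the front; it stands about a quarter turn round, so the front faces the robot's right (-y of the world). Floor 5 mm up, back and side walls 38 mm high, 6 thick, front wall only 16 mm high. Three bars of soap lie inside, side by side along its y.
- lid (a joint): Hinge of the box's clear acrylic lid, rad: 0 shut, grows as the front edge lifts, stop at 0.95. The hinge is stiff: the lid stays where it is left. Fully open it still leans over the soap, its front edge about 150 mm up above the middle of the box, so the soap is reached obliquely from the front, beneath it.
- lid_hinge (a point): Point on the hinge axis, at the middle of the box's rear edge, 38.5 mm above the deck (the lid's underside). Axes turn with the lid: y along the hinge axis, -x from hinge to front edge. The lid is a plate 140 (x) x 290 (y) x 6 mm; hinge range as joint lid.
- lid_handle (a point): Centre of the lid's steel barrel handle: 18 mm across, 32 mm long along the hinge direction (y), flat ends, on a thin stem at the front of the lid. In lid_hinge's frame it lies at (-128, 0, 34) mm, 28 mm over the lid's upper face. Axes as lid_hinge.
- tray: Shallow bamboo tray, fixed to the deck: 250 (x) x 220 (y) mm, rim 14 mm high and 6 thick, floor 6 mm up. Origin: centre of its underside. Four drain mats lie on it in two rows of two, 112 mm apart along its x and 84 mm along its y, long side along its x.
- mat_a: Ribbed dark rubber drain mat, empty, fixed on the tray: 100 (x) x 60 (y) x 4 mm. Origin: centre of its underside; the soap rests on its top 4 mm higher.
- mat_b: Ribbed dark rubber drain mat, empty, fixed on the tray: 100 (x) x 60 (y) x 4 mm. Origin: centre of its underside; the soap rests on its top 4 mm higher.
- mat_c: Ribbed dark rubber drain mat, empty, fixed on the tray: 100 (x) x 60 (y) x 4 mm. Origin: centre of its underside; the soap rests on its top 4 mm higher.
- mat_d: The drain mat, like the others, on which soap_d already lies.
- soap_a: Cream bar of soap, 88 (x) x 50 (y) x 30 (z) mm, about 140 g, lying flat in the box, long side roughly along the box's x. Origin: centre of its underside. The three bars are alike and may go on any of the empty mats.
- soap_b: Cream bar of soap, 88 (x) x 50 (y) x 30 (z) mm, about 140 g, lying flat in the box, long side roughly along the box's x. Origin: centre of its underside. The three bars are alike and may go on any of the empty mats.
- soap_c: Cream bar of soap, 88 (x) x 50 (y) x 30 (z) mm, about 140 g, lying flat in the box, long side roughly along the box's x. Origin: centre of its underside. The three bars are alike and may go on any of the empty mats.
- soap_d: The same kind of bar, already in place on mat_d on the tray. Origin: centre of its underside.
- jar: Bystander: amber glass jar with white lid, 52 mm across, 55 tall. Origin: centre of its underside.
- brush: Bystander: hairbrush lying bristles down, wooden back and handle, 183 mm long along its own x, 46 wide, 28 high. Origin: centre of its underside.
- tube: Bystander: white toothpaste tube lying flat, 142 mm long, 45 wide, 22 high. Origin: centre of its underside.
Mind the look-alikes: they are no part of the job. What is shaped like the soap_d but green is not meant.

How it is judged:
On the way, in this order (a step that is already met when the one before it is completed fails the run):
1. the lid is opened all the way (over 0.85 rad) (value of joint lid above 0.85 rad), for 0.2 s.
2. all four mats carry a bar in place, while the lid is still up (over 0.6 rad) (((horizontal distance between soap_a and mat_a below 0.012 m and angle between the x axis of soap_a and the x axis of mat_a, either way round below 0.17 rad and angle between soap_a's own z axis and vertical below 0.1 rad and z of soap_a in the frame of mat_a between 0 and 0.009 m) or (horizontal distance between soap_b and mat_a below 0.012 m and angle between the x axis of soap_b and the x axis of mat_a, either way round below 0.17 rad and angle between soap_b's own z axis and vertical below 0.1 rad and z of soap_b in the frame of mat_a between 0 and 0.009 m) or (horizontal distance between soap_c and mat_a below 0.012 m and angle between the x axis of soap_c and the x axis of mat_a, either way round below 0.17 rad and angle between soap_c's own z axis and vertical below 0.1 rad and z of soap_c in the frame of mat_a between 0 and 0.009 m)) and ((horizontal distance between soap_a and mat_b below 0.012 m and angle between the x axis of soap_a and the x axis of mat_b, either way round below 0.17 rad and angle between soap_a's own z axis and vertical below 0.1 rad and z of soap_a in the frame of mat_b between 0 and 0.009 m) or (horizontal distance between soap_b and mat_b below 0.012 m and angle between the x axis of soap_b and the x axis of mat_b, either way round below 0.17 rad and angle between soap_b's own z axis and vertical below 0.1 rad and z of soap_b in the frame of mat_b between 0 and 0.009 m) or (horizontal distance between soap_c and mat_b below 0.012 m and angle between the x axis of soap_c and the x axis of mat_b, either way round below 0.17 rad and angle between soap_c's own z axis and vertical below 0.1 rad and z of soap_c in the frame of mat_b between 0 and 0.009 m)) and ((horizontal distance between soap_a and mat_c below 0.012 m and angle between the x axis of soap_a and the x axis of mat_c, either way round below 0.17 rad and angle between soap_a's own z axis and vertical below 0.1 rad and z of soap_a in the frame of mat_c between 0 and 0.009 m) or (horizontal distance between soap_b and mat_c below 0.012 m and angle between the x axis of soap_b and the x axis of mat_c, either way round below 0.17 rad and angle between soap_b's own z axis and vertical below 0.1 rad and z of soap_b in the frame of mat_c between 0 and 0.009 m) or (horizontal distance between soap_c and mat_c below 0.012 m and angle between the x axis of soap_c and the x axis of mat_c, either way round below 0.17 rad and angle between soap_c's own z axis and vertical below 0.1 rad and z of soap_c in the frame of mat_c between 0 and 0.009 m)) and horizontal distance between soap_d and mat_d below 0.012 m and angle between the x axis of soap_d and the x axis of mat_d, either way round below 0.17 rad and angle between soap_d's own z axis and vertical below 0.1 rad and z of soap_d in the frame of mat_d between 0 and 0.009 m and value of joint lid above 0.6 rad), for 0.2 s.
At the end, for the whole second after the job is handed in: Each of the three formerly empty mats carries one bar from the box and mat_d still carries soap_d: bar centre within 12 mm of the mat's centre, long side within 0.17 rad of the mat's, lying flat on the mat's top, at rest; the lid is shut (under 0.06 rad) (((horizontal distance between soap_a and mat_a below 0.012 m and angle between the x axis of soap_a and the x axis of mat_a, either way round below 0.17 rad and angle between soap_a's own z axis and vertical below 0.1 rad and z of soap_a in the frame of mat_a between 0 and 0.009 m) or (horizontal distance between soap_b and mat_a below 0.012 m and angle between the x axis of soap_b and the x axis of mat_a, either way round below 0.17 rad and angle between soap_b's own z axis and vertical below 0.1 rad and z of soap_b in the frame of mat_a between 0 and 0.009 m) or (horizontal distance between soap_c and mat_a below 0.012 m and angle between the x axis of soap_c and the x axis of mat_a, either way round below 0.17 rad and angle between soap_c's own z axis and vertical below 0.1 rad and z of soap_c in the frame of mat_a between 0 and 0.009 m)) and ((horizontal distance between soap_a and mat_b below 0.012 m and angle between the x axis of soap_a and the x axis of mat_b, either way round below 0.17 rad and angle between soap_a's own z axis and vertical below 0.1 rad and z of soap_a in the frame of mat_b between 0 and 0.009 m) or (horizontal distance between soap_b and mat_b below 0.012 m and angle between the x axis of soap_b and the x axis of mat_b, either way round below 0.17 rad and angle between soap_b's own z axis and vertical below 0.1 rad and z of soap_b in the frame of mat_b between 0 and 0.009 m) or (horizontal distance between soap_c and mat_b below 0.012 m and angle between the x axis of soap_c and the x axis of mat_b, either way round below 0.17 rad and angle between soap_c's own z axis and vertical below 0.1 rad and z of soap_c in the frame of mat_b between 0 and 0.009 m)) and ((horizontal distance between soap_a and mat_c below 0.012 m and angle between the x axis of soap_a and the x axis of mat_c, either way round below 0.17 rad and angle between soap_a's own z axis and vertical below 0.1 rad and z of soap_a in the frame of mat_c between 0 and 0.009 m) or (horizontal distance between soap_b and mat_c below 0.012 m and angle between the x axis of soap_b and the x axis of mat_c, either way round below 0.17 rad and angle between soap_b's own z axis and vertical below 0.1 rad and z of soap_b in the frame of mat_c between 0 and 0.009 m) or (horizontal distance between soap_c and mat_c below 0.012 m and angle between the x axis of soap_c and the x axis of mat_c, either way round below 0.17 rad and angle between soap_c's own z axis and vertical below 0.1 rad and z of soap_c in the frame of mat_c between 0 and 0.009 m)) and horizontal distance between soap_d and mat_d below 0.012 m and angle between the x axis of soap_d and the x axis of mat_d, either way round below 0.17 rad and angle between soap_d's own z axis and vertical below 0.1 rad and z of soap_d in the frame of mat_d between 0 and 0.009 m and value of joint lid below 0.06 rad and linear speed of each of soap_a, soap_b, soap_c, soap_d below 0.02 m/s); the robot touches nothing.
It fails at once if a bystander is shifted by more than 30 mm or tipped over 0.4 rad (distance of any of jar, brush, tube from where it was at the start of the episode above 0.03 m or angle between any of jar, brush, tube's own z axis and vertical above 0.4 rad).
It fails at once if the bar already on the tray is shifted by more than 12 mm (distance of soap_d from where it was at the start of the episode above 0.012 m).
It also fails if it takes over 70 s, if anything falls off the work surface, if the arm or the gripper's body presses on something with over 40 N, if the wrist force passes 120 N, or if a joint passes its speed limit or range.

## Robot

A 6-joint arm with a two-finger parallel gripper is mounted at the origin on the work surface. World frame = base frame: x ahead of the robot, y to its left, z up, the work surface at z = 0. Lengths are in m, angles in rad, forces in N, time in s.
With the tool pointing down it reaches from about 0.3 to 0.775 m from the base axis. Payload 14.6 kg.
Tool frame: the origin (TCP) lies at the very end of the fingers, on their centre line; the grasp point (between the pads) lies 19 mm behind it; z points along the fingers, x is the direction in which the jaws open and shut, and the axes are right-handed (so a half turn about z gives the same grasp; the last joint's range is limited). The gripper opens to 94 mm and grips with 3 to 60 N. Pads are 16 mm wide; open, the fingers measure 119 mm over their backs; the gripper's body (75 mm by 177 mm) begins 78 mm behind the grasp point.
Start: joints at [1.063, 0.3, 1.521, -0, 1.321, -0.067], TCP at [0.235, 0.497, 0.205] pointing down, gripper open.
Joint ranges: [-3.03, 3.03], [-0.79, 2.21], [0.23, 2.52], [-1.04, 4.18], [0, 3.07], [-2.55, 2.55]. Speed limits (rad/s): [2.22, 2.22, 2.57, 3.14, 3.14, 3.14].

## Interface

Orientations are given as [roll, pitch, yaw] about the fixed x, y, z axes, in that order (R = Rz(yaw) Ry(pitch) Rx(roll)).
In Python, from station import ctrl gives the robot as it stands.
- The arm moves only by the shell command python3 -m inch 'ROWS' [FORCE]. ROWS is JSON, one flat list of numbers, 7 for each row, row after row: the shift along the tool's x, y, z in cm, then the turn, a rotation vector about the tool's x, y, z in rad, then the opening, from 0 (shut) to 1 (fully open). In form: [tx, ty, tz, wx, wy, wz, claw, tx, ty, tz, wx, wy, wz, claw, ...]. A call has 1 to 20 rows; each row shifts and turns the commanded pose from where the row before left it, along the tool's axes as they then stand; what a row does not reach is not made up. A row lasts 1/8 s, in which the tool goes at most 62.5 mm and 10.7 degrees, less where a joint would pass 70% of its speed; a pose out of reach is approached as far as the arm can. A call is refused whole if a number of a shift passes 6.25 or a number of a turn 0.188, either way. A call with a gripper value outside its range is refused whole. The fingers move at their own pace and stop on an object; FORCE is the grip in N (left out, the last holds). Time passes only in rows, so rows that do not move let the fingers close. It gives the time, the measured TCP pose, the force and the opening at its end, in the units of the state.
- ctrl.get_obs(): the state, without advancing time (a new reading comes with each control period).
- ctrl.camera(name): name is "scene" or "side" or "wrist"; returns (picture, depth): 420x560x3 uint8, red, green, blue; 420x560 float32, m along the optical axis (not along the pixel's ray), 0 where there is no reading.
- ctrl.camera_params(name): a dict with "vertical_fov" (degrees; the focal length in pixels is half the picture's height over the tangent of half this angle, whatever the lens; pixels are square), "cx", "cy" (the principal point, pixels), "distortion" ([k1, k2, p1, p2, k3] as OpenCV has them; the pictures are not rectified), "camera_from_world" (4x4, takes a point from world to camera coordinates); the wrist camera has in their place "mount" (4x4, takes a point from camera to tool coordinates, whose origin is the TCP and whose axes are the tool frame's). Camera axes: x right, y down, z forward; pixel columns grow to the right and rows downward; lengths in m; the calibration is good to about 2 mm. A picture is of the moment at which its call begins: read the wrist's pose just before it. camera_params takes no time and is no camera call.
- ctrl.hand_in(): hands the job in, once; it reports no verdict.
Trained networks look in the newest picture that a camera, given by its name, has taken for a name from the list of things; names that differ only in an ending like _2 or _b are one class to them, and where a whole thing is asked for, a point or a joint stands for the part that bears it (a point fixed in the world has none). Each returns a list of dicts, best first, with "score" (0 to 1); they miss things now and then, are a little off and sometimes report something else, mostly with a low value. They report only what shows in the picture. A call takes as long as a camera call. They do not tell look-alikes from the thing itself.
- ctrl.spot_in(camera, label): "bbox" ([centre column, centre row, width, height] in pixels, round what is visible of it).
- ctrl.place_of(camera, label): "centre" ([column, row] in pixels: a listed point, or the origin of a listed thing).
The state is a dict: "time_s": time; "qpos": joint angles; "joint_vel": joint speeds; "tau": joint torques, N m; "ee_pos": TCP position; "eef_rot": TCP orientation; "force": force on the tool from outside, world axes, zero at the start; "moment": the same for the moment, N m; "grip_width": finger opening in m.
Only numpy, scipy, OpenCV 4.12 (cv2) and the standard library are available. Lean on these libraries where they do the work, as an engineer would, in place of code of your own. Each camera call takes 0.05 s, during which the arm holds its last target. There are 200 camera calls.

## Working session

There is one attempt and no reset: what is moved stays moved. The work goes in short steps, Python scripts to look and compute and a shell command to move; the robot and the scene stay as the last step left them, time stands still between calls to the robot, and variables do not carry over. Pictures are saved under pics/ and viewed, about 8 in all and at most 12, crops included, and the job is handed in when it is done.

```bash
ls; mkdir -p pics; cat > h.py <<'E'
import numpy as np, cv2
from station import ctrl
from scipy.spatial.transform import Rotation as R
def cam(n):
    o=ctrl.get_obs(); img,d=ctrl.camera(n); p=ctrl.camera_params(n)
    f=img.shape[0]/2/np.tan(np.radians(p["vertical_fov"])/2)
    K=np.array([[f,0,p["cx"]],[0,f,p["cy"]],[0,0,1]]); D=np.array(p["distortion"],float)
    if n=="wrist":
        T=np.eye(4);T[:3,:3]=R.from_euler('xyz',o["eef_rot"]).as_matrix();T[:3,3]=o["ee_pos"]
        W=T@np.array(p["mount"])
    else: W=np.linalg.inv(np.array(p["camera_from_world"]))
    return img,d,K,D,W
def ray(c,uv):
    _,_,K,D,W=c; q=cv2.undistortPoints(np.array([[uv]],float),K,D)[0,0]
    return W[:3,3],W[:3,:3]@np.array([q[0],q[1],1])
def atz(c,uv,z):
    o,r=ray(c,uv); return o+r*(z-o[2])/r[2]
def cloud(c):
    img,d,K,D,W=c; h,w=d.shape
    uv=np.stack(np.meshgrid(np.arange(w),np.arange(h)),-1).reshape(-1,1,2).astype(float)
    q=cv2.undistortPoints(uv,K,D).reshape(h,w,2)
    P=np.concatenate([q*d[...,None],d[...,None]],-1)@W[:3,:3].T+W[:3,3]
    P[d<=0]=np.nan; return P
def proj(c,P):
    _,_,K,D,W=c; V=np.linalg.inv(W); return cv2.projectPoints(np.atleast_2d(P).astype(float),cv2.Rodrigues(V[:3,:3])[0],V[:3,3],K,D)[0][:,0]
def save(img,n): cv2.imwrite("pics/"+n,img[...,::-1])
E
python3 - <<'E'
from h import *
cs={}
for n in("scene","side"):
    c=cam(n);cs[n]=c
    print(n,c[4][:3,3].round(3),c[4][:3,2].round(2))
    P=cloud(c)
    for l in["box","lid_handle","lid_hinge","tray","mat_a","mat_d","soap_a","soap_d","jar","brush","tube"]:
        for r in ctrl.place_of(n,l)[:5]:
            u=r["centre"]; v,w=int(round(u[1])),int(round(u[0]))
            p=P[v,w] if 0<=v<420 and 0<=w<560 else None
            print(n,l,round(r["score"],2),np.round(u,0),"d",None if p is None else p.round(3),"z0",atz(c,u,0.0).round(3))
save(np.hstack([cs["scene"][0]]),"a.png"); save(cs["side"][0],"b.png")
print(ctrl.get_obs())
E
```

```text
pics
scene [1.161 0.71  0.734] [-0.6  -0.55 -0.58]
scene box 0.96 [322. 269.] d [0.578 0.295 0.047] z0 [0.538 0.266 0.   ]
scene lid_handle 0.89 [304. 237.] d [0.55  0.214 0.081] z0 [0.473 0.152 0.   ]
scene lid_hinge 0.76 [346. 271.] d [0.534 0.335 0.036] z0 [0.5   0.316 0.   ]
scene tray 0.72 [196. 184.] d [ 0.52  -0.272  0.005] z0 [ 0.517 -0.277  0.   ]
scene mat_a 0.82 [169. 183.] d [ 0.583 -0.332  0.011] z0 [ 0.573 -0.347  0.   ]
scene mat_a 0.67 [200. 194.] d [ 0.551 -0.21   0.01 ] z0 [ 0.541 -0.225  0.   ]
scene mat_a 0.39 [215. 186.] d [ 0.489 -0.213  0.01 ] z0 [ 0.478 -0.227  0.   ]
scene mat_a 0.38 [417. 302.] d [0.493 0.505 0.024] z0 [ 0.47   0.497 -0.   ]
scene mat_d 0.82 [169. 183.] d [ 0.583 -0.332  0.011] z0 [ 0.573 -0.347  0.   ]
scene mat_d 0.67 [200. 194.] d [ 0.551 -0.21   0.01 ] z0 [ 0.541 -0.225  0.   ]
scene mat_d 0.39 [215. 186.] d [ 0.489 -0.213  0.01 ] z0 [ 0.478 -0.227  0.   ]
scene mat_d 0.38 [417. 302.] d [0.493 0.505 0.024] z0 [ 0.47   0.497 -0.   ]
scene soap_a 0.84 [250. 164.] d [ 0.323 -0.226  0.017] z0 [ 0.304 -0.246  0.   ]
scene soap_a 0.68 [234. 14
[... 2683 characters left out ...]
26. 184.] d [0.451 0.468 0.018] z0 [0.468 0.5   0.   ]
{'time_s': 1.2, 'qpos': array([ 1.06340706e+00,  2.99893253e-01,  1.52103051e+00, -3.42429010e-05,
        1.32066704e+00, -6.65943917e-02]), 'joint_vel': array([-0.00042319,  0.00067995,  0.00154169,  0.00091406,  0.00157747,
       -0.000656  ]), 'tau': array([ 1.09546389e-03, -5.31678092e+01, -3.52910507e+01,  7.09187519e-02,
        2.13743193e-02, -4.23612539e-05]), 'ee_pos': array([0.23466326, 0.49741083, 0.20543636]), 'eef_rot': array([3.14155943e+00, 3.63570187e-07, 1.13000993e+00]), 'force': array([ 0.28238198, -0.13735909, -0.42593335]), 'moment': array([-0.01352088,  0.00164682, -0.05182928]), 'grip_width': 0.0937197496025528}
```

View pics/a.png

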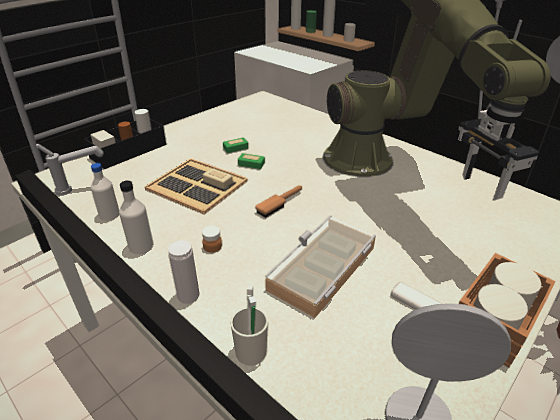

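View pics/b.png

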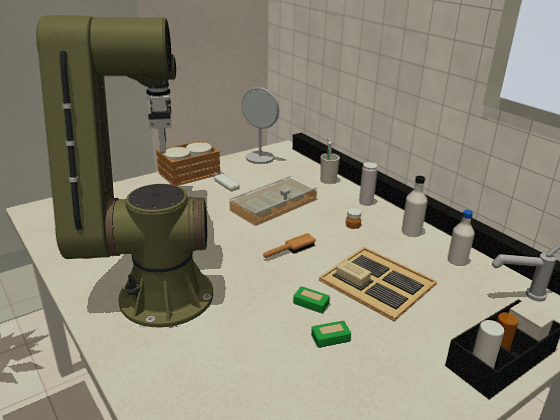

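The scene picture shows the box at about (322,269) with its handle at (304,237), facing the brush. The tray is at (196,184), with the occupied mat at its robot-side corner. The green decoys are at (236,145) and (250,161). Next I'll take a closer look from above the box.

```bash
python3 -m inch '[0,0,0,0,0,0.188,1,0,0,0,0,0,0.188,1,0,0,0,0,0,0.188,1,0,0,0,0,0,0.188,1,0,0,0,0,0,0.188,1,0,0,0,0,0,0.188,1,2.5,4,-1,0,0,0,1,2.5,4,-1,0,0,0,1,2.5,4,-1,0,0,0,1,2.5,4,-1,0,0,0,1,2.5,4,-1,0,0,0,1,2.5,4,-1,0,0,0,1,2.5,4,-1,0,0,0,1,2.5,4,-1,0,0,0,1,2.5,4,-1,0,0,0,1,2.5,4,-1,0,0,0,1,0,0,0,0,0,0,1]' 20
python3 - <<'E'
from h import *
print(np.array(ctrl.camera_params("wrist")["mount"]).round(3))
c=cam("wrist");save(c[0],"c.png");np.savez("c.npz",*c);P=cloud(c)
print(ctrl.get_obs()["qpos"].round(2))
for l in["box","lid_handle","lid_hinge","soap_a"]:
    for r in ctrl.place_of("wrist",l)[:4]:
        u=r["centre"];v,w=int(round(u[1])),int(round(u[0]))
        print(l,round(r["score"],2),np.round(u,0),P[min(max(v,0),419),min(max(w,0),559)].round(3),atz(c,u,0.0385).round(3),atz(c,u,0.0725).round(3))
E
```

```text
time_s: 3.32
ee_pos: [0.4878, 0.0966, 0.3057]
eef_rot: [3.141, -0.001, 0.002]
force: [-1.0, 0.8, -0.8]
grip_width: 0.0939
[[ 1.     0.     0.001 -0.   ]
 [-0.001  0.962  0.273 -0.079]
 [-0.001 -0.273  0.962 -0.178]
 [ 0.     0.     0.     1.   ]]
[0.12 0.12 1.51 0.   1.51 0.12]
box 0.57 [306.  61.] [0.526 0.255 0.045] [0.527 0.257 0.038] [0.524 0.25  0.073]
lid_handle 0.64 [317.  96.] [0.537 0.208 0.083] [0.543 0.211 0.038] [0.539 0.209 0.073]
soap_a 0.82 [183. 351.] [0.464 0.12  0.42 ] [ 0.321 -0.216  0.038] [ 0.333 -0.186  0.073]
soap_a 0.6 [263. 345.] [0.484 0.121 0.42 ] [ 0.464 -0.201  0.038] [ 0.466 -0.172  0.073]
soap_a 0.55 [166. 396.] [ 0.266 -0.35   0.012] [ 0.278 -0.322  0.038] [ 0.294 -0.284  0.073]
```

View pics/c.png

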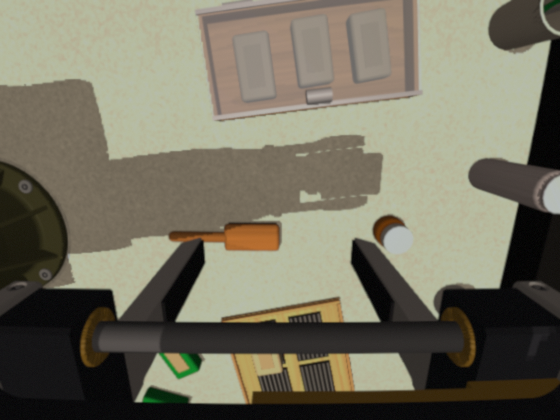

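The wrist picture shows the box. Its front edge runs from (217,118) to (420,93), with the handle at (319,97) and three soaps at (254,67), (312,50) and (370,46). The brush and jar lie between the box and the tray. Next I'll fit the box and handle.

```bash
python3 - <<'E'
from h import *
z=np.load("c.npz");c=[z[k] for k in z.files];P=cloud(c)
a=atz(c,(217,118),.0445);b=atz(c,(420,93.5),.0445);print("front",a.round(4),b.round(4),np.linalg.norm(b-a),np.degrees(np.arctan2(b[1]-a[1],b[0]-a[0])))
a=atz(c,(201,13),.041);print("rear-left",a.round(4))
m=(P[...,2]>.068)&(P[...,2]<.1)&(P[...,1]>.17)&(P[...,1]<.25)&(P[...,0]>.48)&(P[...,0]<.6)
Q=P[m];print(len(Q),Q.min(0).round(3),Q.max(0).round(3),Q.mean(0).round(4))
r=cv2.minAreaRect((Q[:,:2]*1000).astype(np.float32));print(r)
for n,q in dict(s1=[(236,34),(267,31),(275,98),(243,102)],s2=[(292,18),(325,14),(333,83),(300,87)],s3=[(349,12),(381,8),(391,76),(358,81)]).items():
    W=np.array([atz(c,u,.035)[:2] for u in q]);print(n,W.mean(0).round(4),np.linalg.norm(W[0]-W[3]).round(3),np.linalg.norm(W[0]-W[1]).round(3),np.degrees(np.arctan2(*((W[0]-W[3])[::-1]))).round(1))
E
```

```text
front [0.4038 0.1816 0.0445] [0.6844 0.2157 0.0445] 0.28270011866977507 6.921142535810691
rear-left [0.3881 0.3143 0.041 ]
393 [0.524 0.199 0.07 ] [0.558 0.218 0.086] [0.54   0.2086 0.0815]
((540.734130859375, 209.29408264160156), (32.36775207519531, 18.225149154663086), 7.496542930603027)
s1 [0.4576 0.2492] 0.087 0.042 94.7
s2 [0.5355 0.2693] 0.087 0.044 98.1
s3 [0.6129 0.278 ] 0.088 0.043 101.5
```

```bash
python3 -m inch '[1.76,-3.75,1,0,0,0,1,1.76,-3.75,1,0,0,0,1,1.76,-3.75,1,0,0,-0.124,0.8,0,0,4,0,0,0,0.7,0,0,4,0,0,0,0.7,0,0,4,0,0,0,0.7,0,0,4,0,0,0,0.7,0,0,2,0,0,0,0.7,0,0,0,0,0,0,0.7]' 40
python3 - <<'E'
from h import *
c=cam("wrist");save(c[0],"d.png");np.savez("d.npz",*c);P=cloud(c)
m=(P[...,2]>.06)&(P[...,2]<.085)&(abs(P[...,1]-.21)<.03)&(abs(P[...,0]-.54)<.022)
Q=P[m];print(len(Q),Q.min(0).round(3),Q.max(0).round(3))
r=cv2.minAreaRect((Q[:,:2]*1000).astype(np.float32));print(r,ctrl.get_obs()["ee_pos"])
E
```

```text
time_s: 4.7
ee_pos: [0.5378, 0.212, 0.0942]
eef_rot: [3.141, 0.003, 0.13]
force: [-0.5, -0.2, 0.1]
grip_width: 0.0657
1231 [0.524 0.2   0.06 ] [0.557 0.22  0.085]
((540.3471069335938, 209.8026580810547), (32.06279754638672, 16.931133270263672), 7.446333408355713) [0.53850495 0.2120886  0.09563277]
```

View pics/d.png

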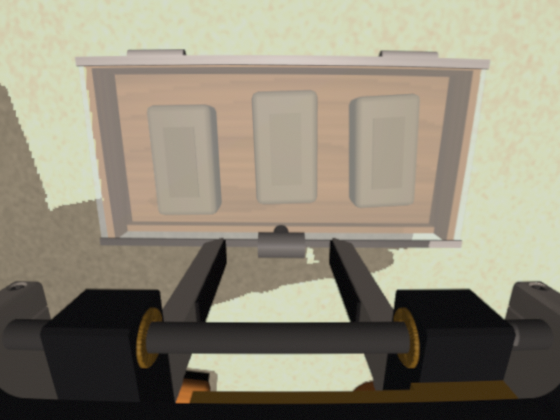

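The handle at (282,243) lies between the fingers, so I'll lower and grip.

```bash
python3 -m inch '[0.2,0.2,2,0,0,0,0.7,0,0,2,0,0,0,0.7,0,0,0,0,0,0,0.5,0,0,0,0,0,0,0.3,0,0,0,0,0,0,0.1,0,0,0,0,0,0,0.1,0,0,0,0,0,0,0.1,0,0,0,0,0,0,0.1]' 40
```

```text
time_s: 5.75
ee_pos: [0.5403, 0.2095, 0.0556]
eef_rot: [3.141, 0.002, 0.129]
force: [-6.8, -2.5, 2.7]
grip_width: 0.0318
```

```bash
python3 -m inch '[0,-0.4,-1.26,0,0,0,0.1,0,-0.53,-1.22,0,0,0,0.1,0,-0.64,-1.15,0,0,0,0.1,0,-0.76,-1.09,0,0,0,0.1,0,-0.86,-1.0,0,0,0,0.1,0,0,0,0,0,0,0.1]' 45
python3 -m inch '[0,-0.96,-0.92,0,0,0,0.1,0,-1.05,-0.81,0,0,0,0.1,0,-1.12,-0.7,0,0,0,0.1,0,-1.18,-0.59,0,0,0,0.1,0,-0.62,-0.25,0,0,0,0.1,0,0,0,0,0,0,0.1,0,0,0,0,0,0,0.1]'
```

```text
time_s: 6.5
ee_pos: [0.5362, 0.2425, 0.1135]
eef_rot: [-3.141, 0.001, 0.13]
force: [-7.9, 3.6, -6.1]
grip_width: 0.0316
time_s: 7.38
ee_pos: [0.5302, 0.291, 0.1457]
eef_rot: [-3.141, 0.001, 0.129]
force: [-7.0, 0.9, -10.6]
grip_width: 0.0315
```

```bash
python3 -m inch '[0,0,0,0,0,0,0.7,0,0,0,0,0,0,0.7,0,0,0,0,0,0,0.7,0,0,-3,0,0,0,0.7,0,0,-4,0,0,0,0.7,0,5,-2,0,0,0,0.7,0,5,0,0,0,0,0.7,0,5,0,0,0,0,0.7,0,5,0,0.148,0,0,0.7,0,3,0,0.148,0,0,0.7,0,0,0,0.148,0,0,0.7,0,0,0,0.148,0,0,0.7,0,0,0,0.148,0,0,0.7,0,0,0,0,0,0,0.7]' 30
python3 - <<'E'
from h import *
print(ctrl.get_obs()["qpos"].round(2))
c=cam("wrist");save(c[0],"e.png");np.savez("e.npz",*c)
for l in["lid_handle","soap_a"]:
    for r in ctrl.place_of("wrist",l)[:4]:
        u=r["centre"];print(l,round(r["score"],2),np.round(u,0),atz(c,u,0.005).round(3))
E
```

```text
time_s: 9.12
ee_pos: [0.5603, 0.0611, 0.2298]
eef_rot: [-2.401, 0.002, 0.126]
force: [-0.5, 0.6, 0.2]
grip_width: 0.0659
[-0.26  0.44  1.44  0.67  1.59 -0.49]
soap_a 0.98 [229. 180.] [0.46  0.243 0.005]
soap_a 0.71 [281. 173.] [0.539 0.265 0.005]
soap_a 0.7 [328. 171.] [0.615 0.28  0.005]
```

View pics/e.png

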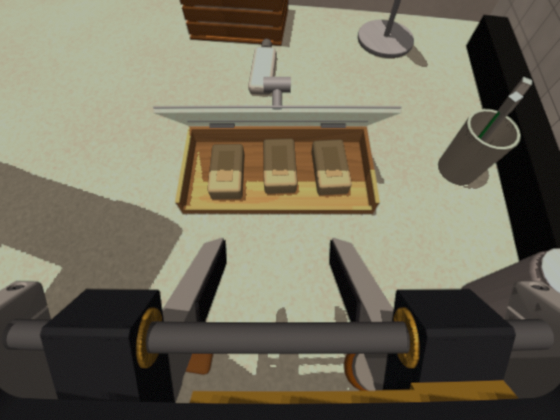

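The lid is up, with its handle at (277,85), and all three bars are in clear view at (227,170), (280,165) and (331,165). Next I'll fit them in the depth image.

```bash
python3 - <<'E'
from h import *
z=np.load("e.npz");c=[z[k] for k in z.files];P=cloud(c)
for x,y in[(.4585,.247),(.537,.2675),(.614,.279)]:
    m=(abs(P[...,2]-.034)<.007)&(abs(P[...,0]-x)<.038)&(abs(P[...,1]-y)<.06)
    Q=P[m];Q=Q[:,:3]
    r=cv2.minAreaRect((Q[:,:2]*1000).astype(np.float32));print(len(Q),np.median(Q[:,2]).round(3),r)
E
```

```text
1622 0.034 ((456.0960388183594, 249.31922912597656), (50.559547424316406, 88.87779235839844), 7.882309913635254)
1611 0.034 ((534.859375, 278.69207763671875), (51.73062515258789, 108.23924255371094), 11.225065231323242)
1657 0.034 ((613.0028076171875, 288.1485290527344), (51.567352294921875, 110.30186462402344), 12.382204055786133)
```

```bash
python3 -m inch '[0.3,-1.4,2,0,0,0,0.7,0,0,6,0,0,0,0.7,0,0,6,0,0,0,0.7,0,0,6,0,0,0,0.7,0,0,5,0,0,0,0.7,0,0,3,0,0,0,0.7,0,0,2,0,0,0,0.7,0,0,0,0,0,0,0.7]' 30
```

```text
time_s: 10.28
ee_pos: [0.5355, 0.2745, 0.0188]
eef_rot: [-2.402, 0.0, 0.131]
force: [-0.7, 0.6, -0.7]
grip_width: 0.0659
```

```bash
python3 -m inch '[0,0,0,0,0,0,0.5,0,0,0,0,0,0,0.3,0,0,0,0,0,0,0.3,0,0,0,0,0,0,0.3,0,0,-1,0,0,0,0.3,0,0,-3,0,0,0,0.3,0,0,-5,0,0,0,0.3,0,0,-6,0,0,0,0.3,0,0,-6,0,0,0,0.3,0,0,0,0,0,0,0.3]' 30
python3 - <<'E'
from h import *
c=cam("wrist");save(c[0],"f.png");np.savez("f.npz",*c);np.save("f_ee",ctrl.get_obs()["ee_pos"])
s=cam("side");np.savez("fs.npz",*s)
for n,cc in(("wrist",c),("side",s)):
  for l in["mat_a","tray","soap_a","jar","brush"]:
    for r in ctrl.place_of(n,l)[:4]:
        u=r["centre"];print(n,l,round(r["score"],2),np.round(u,0),atz(cc,u,0.006).round(3))
E
```

```text
time_s: 11.52
ee_pos: [0.5558, 0.1305, 0.1772]
eef_rot: [-2.404, -0.006, 0.125]
force: [-0.1, 0.4, -2.1]
grip_width: 0.0497
wrist mat_a 0.66 [333. 193.] [0.613 0.277 0.006]
wrist tray 0.32 [256.  73.] [0.474 0.494 0.006]
wrist soap_a 0.89 [214. 196.] [0.456 0.252 0.006]
wrist soap_a 0.85 [333. 194.] [0.614 0.276 0.006]
wrist soap_a 0.64 [279. 264.] [0.553 0.171 0.006]
side mat_a 0.78 [403. 284.] [ 0.56  -0.327  0.006]
side mat_a 0.65 [351. 280.] [ 0.451 -0.23   0.006]
side mat_a 0.63 [368. 266.] [ 0.541 -0.205  0.006]
side mat_a 0.56 [384. 295.] [ 0.481 -0.331  0.006]
side tray 0.78 [375. 284.] [ 0.495 -0.282  0.006]
side soap_a 0.83 [256. 212.] [0.44  0.243 0.006]
side soap_a 0.81 [352. 276.] [ 0.466 -0.216  0.006]
side soap_a 0.73 [290. 197.] [0.605 0.27  0.006]
side soap_a 0.7 [327. 336.] [ 0.249 -0.368  0.006]
side brush 0.9 [289. 249.] [ 0.398 -0.005  0.006]
```

View pics/f.png

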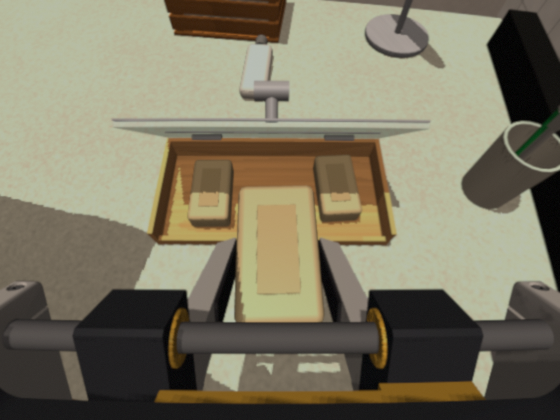

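The bar is held square between the pads at (278,255) and the two others are undisturbed at (211,190) and (337,185). Next I'll measure the held bar in tool axes and the mats from the fixed cameras.

```bash
python3 - <<'E'
from h import *
z=np.load("f.npz");c=[z[k] for k in z.files];P=cloud(c);e=np.load("f_ee.npy")
m=np.zeros(P.shape[:2],bool);m[190:320,240:320]=1
m&=(P[...,2]>.13)
Q=P[m];print("soap z pct",np.percentile(Q[:,2],[5,25,50,75,95]).round(4), "ee",e.round(4))
zt=np.median(Q[:,2]);T=Q[abs(Q[:,2]-zt)<.006]
print(cv2.minAreaRect((T[:,:2]*1000).astype(np.float32)))
A=np.c_[T[:,:2],np.ones(len(T))];print("plane",np.linalg.lstsq(A,T[:,2],rcond=None)[0].round(4))
s=cam("scene"); z=np.load("fs.npz");sd=[z[k] for k in z.files]
for n,c in(("scene",s),("side",sd)):
    P=cloud(c);img=c[0]
    uv=np.argwhere((img.max(-1)<95)&(P[...,0]>.36)&(P[...,0]<.64)&(P[...,1]>-.42)&(P[...,1]<-.13)&(abs(P[...,2]-.01)<.02))
    msk=np.zeros(img.shape[:2],np.uint8);msk[uv[:,0],uv[:,1]]=255
    msk=cv2.morphologyEx(msk,cv2.MORPH_CLOSE,np.ones((2,2),np.uint8))
    k,lab,st,ce=cv2.connectedComponentsWithStats(msk)
    for i in range(1,k):
        if st[i,4]<60: continue
        W=np.array([atz(c,(b,a),.010)[:2] for a,b in np.argwhere(lab==i)])*1000
        print(n,st[i,4],[np.round(q,1) for q in cv2.minAreaRect(W.astype(np.float32))],ce[i].round(0),"mean",W.mean(0).round(1))
    W=cloud(c);mm=(abs(W[...,2]-.038)<.01)&(W[...,0]>.38)&(W[...,0]<.55)&(W[...,1]>-.32)&(W[...,1]<-.13)
    print(n,"soap_d",mm.sum(),cv2.minAreaRect((W[mm][:,:2]*1000).astype(np.float32)))
    Z=cv2.resize(img[140:350,120:480],None,fx=2,fy=2) if n=="scene" else cv2.resize(img[235:330,300:450],None,fx=4,fy=4)
    save(Z,"g_%s.png"%n)
E
```

```text
soap z pct [0.19   0.1909 0.1915 0.192  0.1927] ee [0.5546 0.132  0.1749]
((557.3900146484375, 127.72969055175781), (48.317481994628906, 82.36845397949219), 9.678417205810547)
plane [-0.0039 -0.0061  0.1943]
scene 242 [array([ 491.8, -326.5]), array([59. , 98.4]), np.float64(11.7)] [192. 174.] mean [ 494.5 -327.9]
scene 300 [array([ 572.8, -310.1]), array([ 60.2, 100.2]), np.float64(11.2)] [176. 185.] mean [ 573.8 -308.4]
scene 88 [array([ 483.9, -205.4]), array([ 50.9, 109.4]), np.float64(37.4)] [220. 187.] mean [ 480.2 -199. ]
scene 328 [array([ 550.5, -200.8]), array([58.3, 97.6]), np.float64(11.8)] [202. 195.] mean [ 551.4 -199.3]
scene soap_d 255 ((468.3899230957031, -222.0898895263672), (53.04616928100586, 86.65142059326172), 8.371012687683105)
side 354 [array([ 537.5, -217. ]), array([ 64.1, 100.9]), np.float64(11.1)] [372. 267.] mean [ 541.4 -220. ]
side 454 [array([ 560.9, -325.1]), array([62.1, 99.9]), np.float64(11.8)] [403. 283.] mean [ 559.4 -326.9]
side 157 [array([ 456.4, -233.1]), array([61.3, 99.6]), np.float64(11.8)] [354. 283.] mean [ 445.2 -249.6]
side 533 [array([ 479.3, -342.2]), array([ 62.1, 100.1]), np.float64(11.8)] [387. 296.] mean [ 479.1 -342.9]
side soap_d 392 ((460.03753662109375, -223.78768920898438), (54.427772521972656, 90.23494720458984), 9.370965957641602)
```

View pics/g_side.png

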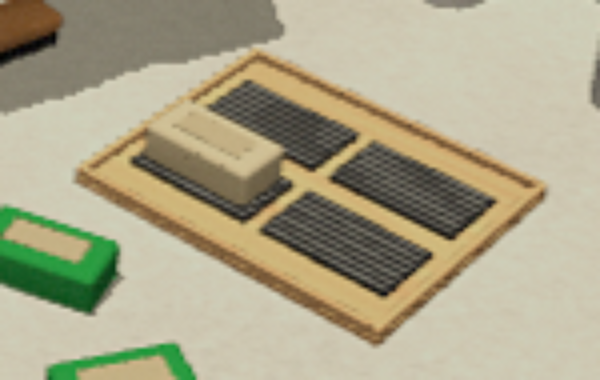

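```bash
python3 - <<'E'
from h import *
for n in("scene","side","wrist"):
    p=ctrl.camera_params(n);print(n,p["vertical_fov"],p["cx"],p["cy"],np.round(p["distortion"],4))
z=np.load("fs.npz");sd=[z[k] for k in z.files]
g=[(380,284),(50,300),(300,200)]
for u in g:
    w=atz(sd,u,.01);print(u,proj(sd,w).round(2))
# deck plane heights
P=cloud(sd);m=(P[...,0]>.3)&(P[...,0]<.7)&(P[...,1]>-.5)&(P[...,1]<.15)&(abs(P[...,2])<.02)
Q=P[m];print("side deck",np.percentile(Q[:,2],[10,50,90]).round(4))
z=np.load("c.npz");c=[z[k] for k in z.files]
P=cloud(c);m=(abs(P[...,0]-.5)<.3)&(abs(P[...,1]-.1)<.2)&(abs(P[...,2])<.02);print("wrist deck",np.percentile(P[m][:,2],[10,50,90]).round(4))
print("corners", atz(c,(222,320),.014).round(4),atz(c,(340,299),.014).round(4))
save(cv2.resize(c[0][285:405,200:370],None,fx=4,fy=4,interpolation=cv2.INTER_CUBIC),"h.png")
E
```

```text
scene 53.45574130405427 285.8544195258618 206.0803933740441 [-0.0905  0.      0.      0.      0.    ]
side 43.165130519496564 284.76907835361766 208.38275607918274 [0.0145 0.     0.     0.     0.    ]
wrist 69.38347241670458 277.40416576246076 208.17485477836073 [-0.0373  0.      0.      0.      0.    ]
(380, 284) [[380. 284.]]
(50, 300) [[ 50. 300.]]
(300, 200) [[300. 200.]]
side deck [-0.004  -0.0009  0.0081]
wrist deck [-0.0021 -0.0009  0.0003]
corners [ 0.3885 -0.1682  0.014 ] [ 0.5995 -0.1244  0.014 ]
```

View pics/h.png

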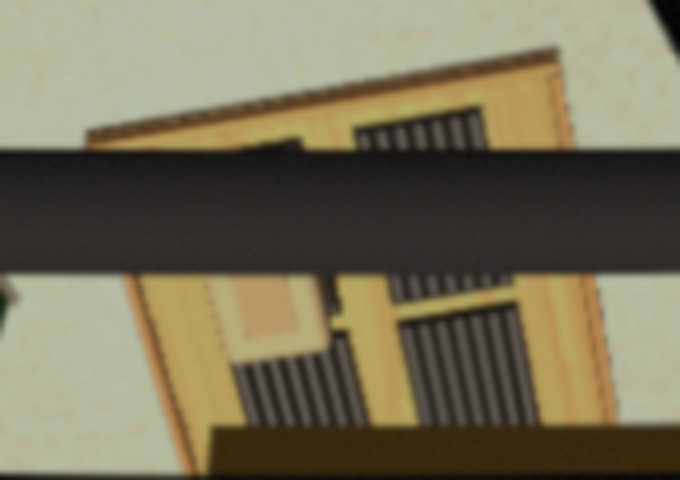

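The crop shows the tray's near edge from (88,140) to (555,55) and the mats below it. The two fixed cameras disagree by about 15 mm, each biased toward itself, so I'll look from straight above the tray before placing.

```bash
python3 -m inch '[0,0,0,-0.148,0,0,0.3,0,0,0,-0.148,0,0,0.3,0,0,0,-0.148,0,0,0.3,0,0,0,-0.148,0,0,0.3,0,0,0,-0.148,0,0,0.3,-0.1,4.3,-1.25,0,0,0,0.3,-0.1,4.3,-1.25,0,0,0,0.3,-0.1,4.3,-1.25,0,0,0,0.3,-0.1,4.3,-1.25,0,0,0,0.3,-0.1,4.3,-1.25,0,0,0,0.3,-0.1,4.3,-1.25,0,0,0,0.3,-0.1,4.3,-1.25,0,0,0,0.3,-0.1,4.3,-1.25,0,0,0,0.3,-0.1,4.3,-1.25,0,0,0,0.3,-0.1,4.3,-1.25,0,0,0,0.3,0,0,0,0,0,-0.08,0.3,0,0,0,0,0,0,0.3,0,0,0,0,0,0,0.3]'
python3 - <<'E'
from h import *
print(ctrl.get_obs()["qpos"].round(2))
c=cam("wrist");save(c[0],"i.png");np.savez("i.npz",*c)
img=c[0];P=cloud(c)
msk=((img.max(-1)<95)&(P[...,0]>.36)&(P[...,0]<.66)&(P[...,1]>-.45)&(P[...,1]<-.1)&(abs(P[...,2]-.01)<.02)).astype(np.uint8)*255
msk=cv2.morphologyEx(msk,cv2.MORPH_CLOSE,np.ones((5,5),np.uint8))
k,lab,st,ce=cv2.connectedComponentsWithStats(msk)
for i in range(1,k):
    if st[i,4]<300: continue
    W=np.array([atz(c,(b,a),.010)[:2] for a,b in np.argwhere(lab==i)])*1000
    print(st[i,4],[np.round(q,1) for q in cv2.minAreaRect(W.astype(np.float32))],ce[i].round(0))
E
```

```text
time_s: 14.42
ee_pos: [0.5995, -0.2939, 0.2988]
eef_rot: [-3.141, 0.0, 0.208]
force: [0.7, 0.6, -1.0]
grip_width: 0.05
[-0.51  0.54  0.98  0.    1.63 -0.72]
444 [array([ 469., -225.]), array([51.8, 98.6]), np.float64(9.1)] [213. 114.]
2753 [array([ 546.7, -209.5]), array([58.3, 98.1]), np.float64(11.5)] [254. 111.]
1108 [array([ 564.2, -295. ]), array([56.4, 49.8]), np.float64(11.9)] [256. 171.]
2023 [array([ 488.3, -335.2]), array([57.4, 94.6]), np.float64(12.0)] [204. 185.]
```

View pics/i.png

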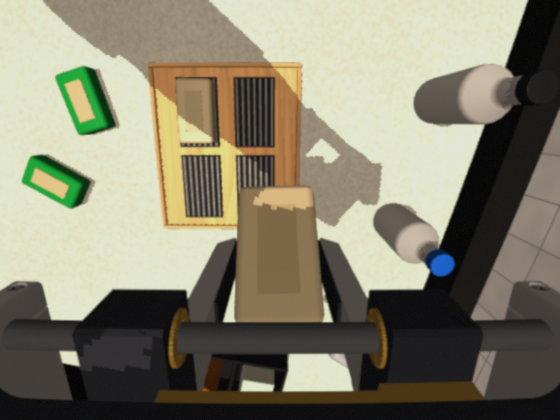

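The tray is clear in view: empty mats at (254,111), (204,185) and (256,171, partly hidden by the held bar), and soap_d at (196,110). Their spacings fit 112 and 84 mm at 11.7°. I'll tilt again and place on the far-right mat.

```bash
python3 -m inch '[0,0,0,0.148,0,0,0.3,0,0,0,0.148,0,0,0.3,0,0,0,0.148,0,0,0.3,0,0,0,0.148,0,0,0.3,0,0,0,0.148,0,0,0.3,-0.7,3.15,3.05,0,0,0,0.3,-0.7,3.15,3.05,0,0,0,0.3,-0.7,3.15,3.05,0,0,0,0.3,-0.7,3.15,3.05,0,0,0,0.3,-0.7,3.15,3.05,0,0,0,0.3,0,0,0,0,0,0,0.3,0,0,0,0,0,0,0.3]'
cat > to.py <<'E'
import sys;from h import *
o=ctrl.get_obs();M=R.from_euler('xyz',o["eef_rot"]).as_matrix()
print("q",o["qpos"].round(2),"ee",o["ee_pos"].round(4),"rot",o["eef_rot"].round(3),"cm",(100*M.T@(np.array(eval(sys.argv[1]))-o["ee_pos"])).round(2))
if len(sys.argv)>2:print("then cm",(100*M.T@np.array(eval(sys.argv[2]))).round(2))
E
python3 to.py '(.5684,-.3144,.025)'
```

```text
time_s: 15.98
ee_pos: [0.5689, -0.315, 0.0823]
eef_rot: [-2.404, -0.001, 0.209]
force: [1.4, 0.5, -0.2]
grip_width: 0.0499
q [-0.73  1.02  0.83  0.43  1.9  -0.93] ee [ 0.5689 -0.315   0.0823] rot [-2.404e+00 -1.000e-03  2.090e-01] cm [-0.05  3.81  4.28]
```

```bash
python3 -m inch '[0,1.3,1.4,0,0,0,0.3,0,1.2,1.4,0,0,0,0.3,0,0.8,0.9,0,0,0,0.3,0,0.4,0.4,0,0,0,0.3,0,0,0,0,0,0,0.3,0,0,0,0,0,0,0.3]'
```

```text
time_s: 16.73
ee_pos: [0.5681, -0.3147, 0.0249]
eef_rot: [-2.402, -0.0, 0.209]
force: [0.8, 0.0, -0.4]
grip_width: 0.0499
```

```bash
python3 -m inch '[0,0.1,0.1,0,0,0,0.3,0,0,0,0,0,0,0.6,0,0,0,0,0,0,0.68,0,0,0,0,0,0,0.68,0,0,-2,0,0,0,0.68,0,0,-4,0,0,0,0.68,0,-2,-4,0,0,0,0.68,0,-3.5,-4,0,0,0,0.68,0,-3.5,-4,0,0,0,0.68,0,0,0,0,0,0,0.68]'
cat > bars.py <<'E'
import sys;from h import *
c=cam("wrist");P=cloud(c);np.savez("last.npz",*c)
for s in sys.argv[1:]:
    x,y,z=eval(s);m=(abs(P[...,2]-z)<.006)&(np.hypot(P[...,0]-x,P[...,1]-y)<.06)&(c[0].max(-1)>60)
    m=cv2.morphologyEx(m.astype(np.uint8),cv2.MORPH_OPEN,np.ones((3,3),np.uint8));k,l,st,ce=cv2.connectedComponentsWithStats(m)
    if k<2: print(s,"none");continue
    i=1+st[1:,4].argmax();Q=P[l==i]
    r=cv2.minAreaRect((Q[:,:2]*1000).astype(np.float32));print(s,st[i,4],np.median(Q[:,2]).round(4),[np.round(q,1) for q in r])
E
python3 bars.py '(.5694,-.3193,.04)' '(.5467,-.2095,.04)' '(.4645,-.2265,.04)'; python3 to.py '(.4585,.05,.2)'
python3 -c "
from h import *
z=np.load('last.npz');save(z['arr_0'],'j.png')"
```

```text
time_s: 17.98
ee_pos: [0.5799, -0.3689, 0.2218]
eef_rot: [-2.408, -0.005, 0.209]
force: [0.1, -1.0, -0.2]
grip_width: 0.0639
(.5694,-.3193,.04) 2564 0.0388 [array([ 568.8, -318. ]), array([49.4, 85.6]), np.float64(13.4)]
(.5467,-.2095,.04) none
(.4645,-.2265,.04) 1807 0.0386 [array([ 466.1, -226.6]), array([49.7, 86.4]), np.float64(11.1)]
q [-0.77  1.08  0.4   0.5   2.24 -0.78] ee [ 0.5796 -0.3686  0.2187] rot [-2.405e+00 -2.000e-03  2.090e-01] cm [ -3.17 -30.93  30.59]
```

View pics/j.png

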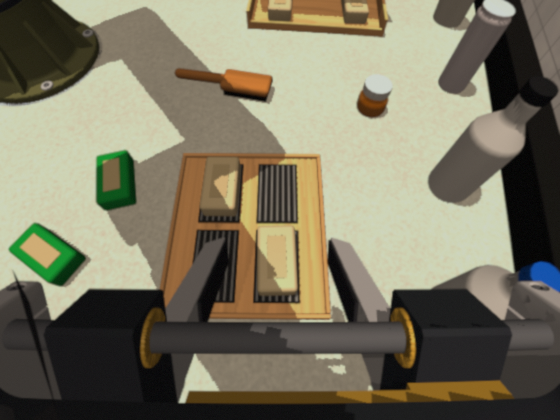

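The picture shows the first bar lying on its mat at (277,262), with soap_d and the bystanders untouched. The fit puts the bar within 2 mm of the mat centre. Next is the right-hand bar in the box.

```bash
python3 to.py '(.641,.152,.19)'
```

```text
q [-0.77  1.08  0.4   0.5   2.24 -0.78] ee [ 0.5796 -0.3686  0.2187] rot [-2.405e+00 -2.000e-03  2.090e-01] cm [ 16.8  -34.82  35.52]
```

```bash
python3 -m inch '[1.68,-3.48,3.55,0,0,0,0.7,1.68,-3.48,3.55,0,0,0,0.7,1.68,-3.48,3.55,0,0,0,0.7,1.68,-3.48,3.55,0,0,0,0.7,1.68,-3.48,3.55,0,0,0,0.7,1.68,-3.48,3.55,0,0,0,0.7,1.68,-3.48,3.55,0,0,0,0.7,1.68,-3.48,3.55,0,0,0,0.7,1.68,-3.48,3.55,0,0,0,0.7,1.68,-3.48,3.55,0,0,0,0.7,0,0,0,0,0,0,0.7,0,0,0,0,0,0,0.7]'
python3 bars.py '(.614,.279,.034)' '(.457,.249,.034)'; python3 to.py '(.613,.284,.0165)'
```

```text
time_s: 19.52
ee_pos: [0.6403, 0.1516, 0.1885]
eef_rot: [-2.401, 0.002, 0.209]
force: [0.1, -0.4, -1.2]
grip_width: 0.0655
(.614,.279,.034) 2286 0.0337 [array([615.6, 277.1]), array([49.8, 86.6]), np.float64(11.0)]
(.457,.249,.034) 2222 0.0336 [array([456.7, 249. ]), array([49.7, 87.7]), np.float64(8.2)]
q [-0.09  0.66  1.2   0.7   1.55 -0.41] ee [0.6406 0.151  0.1888] rot [-2.402e+00  1.000e-03  2.080e-01] cm [ 0.07  1.59 21.88]
```

```bash
python3 -m inch '[0.2,1.7,3.7,0,0,0,0.7,0,0,6,0,0,0,0.7,0,0,5,0,0,0,0.7,0,0,4,0,0,0,0.7,0,0,2,0,0,0,0.7,0,0,1,0,0,0,0.7,0,0,0,0,0,0,0.7]'
```

```text
time_s: 20.45
ee_pos: [0.6154, 0.2828, 0.0182]
eef_rot: [-2.402, -0.001, 0.208]
force: [-0.2, -0.1, -0.3]
grip_width: 0.0657
```

```bash
python3 -m inch '[0,0,0,0,0,0,0.5,0,0,0,0,0,0,0.3,0,0,0,0,0,0,0.3,0,0,0,0,0,0,0.3,0,0,-1,0,0,0,0.3,0,0,-3,0,0,0,0.3,0,0,-5,0,0,0,0.3,0,0,-6,0,0,0,0.3,0,0,-4,0,0,0,0.3,0,0,0,0,0,0,0.3]'; python3 to.py '(.5457,-.2046,.10)'
```

```text
time_s: 21.7
ee_pos: [0.6428, 0.156, 0.1605]
eef_rot: [-2.403, -0.004, 0.206]
force: [0.5, 0.1, -1.7]
grip_width: 0.0501
q [-0.09  0.69  1.22  0.7   1.51 -0.44] ee [0.6428 0.156  0.1605] rot [-2.403 -0.004  0.206] cm [-16.92  28.66 -18.  ]
```

```bash
python3 -m inch '[-2.1,3.58,-2.25,0,0,0,0.3,-2.1,3.58,-2.25,0,0,0,0.3,-2.1,3.58,-2.25,0,0,0,0.3,-2.1,3.58,-2.25,0,0,0,0.3,-2.1,3.58,-2.25,0,0,0,0.3,-2.1,3.58,-2.25,0,0,0,0.3,-2.1,3.58,-2.25,0,0,0,0.3,-2.1,3.58,-2.25,0,0,0,0.3,0,0,0,0,0,0,0.3,0,0,0,0,0,0,0.3]'; python3 to.py '(.5457,-.2044,.0245)'
```

```text
time_s: 22.95
ee_pos: [0.5462, -0.2012, 0.0971]
eef_rot: [-2.4, 0.001, 0.21]
force: [0.3, 0.3, -1.3]
grip_width: 0.0496
q [-0.63  0.8   1.19  0.47  1.73 -0.9 ] ee [ 0.5462 -0.2012  0.0971] rot [-2.4e+00  1.0e-03  2.1e-01] cm [-0.11  5.13  5.15]
```

```bash
python3 -m inch '[-0.1,2,2,0,0,0,0.3,0,1.6,1.6,0,0,0,0.3,0,1,1,0,0,0,0.3,0,0.5,0.5,0,0,0,0.3,0,0,0,0,0,0,0.3,0,0,0,0,0,0,0.3]'
```

```text
time_s: 23.7
ee_pos: [0.5462, -0.2061, 0.0266]
eef_rot: [-2.402, -0.001, 0.209]
force: [-0.3, 0.8, -1.2]
grip_width: 0.0496
```

```bash
python3 -m inch '[0,0.1,0.3,0,0,0,0.3,0,0,0,0,0,0,0.3,0,0,0,0,0,0,0.6,0,0,0,0,0,0,0.66,0,0,0,0,0,0,0.66,0,0,-2,0,0,0,0.66,0,0,-4,0,0,0,0.66,0,-2,-4,0,0,0,0.66,0,-3.5,-4,0,0,0,0.66,0,-3.5,-4,0,0,0,0.66,0,0,0,0,0,0,0.66]'
python3 bars.py '(.5694,-.3193,.04)' '(.5467,-.2095,.04)' '(.4645,-.2265,.04)'; python3 to.py '(.475,.12,.19)'
```

```text
time_s: 25.08
ee_pos: [0.5578, -0.259, 0.2209]
eef_rot: [-2.407, -0.005, 0.209]
force: [-0.0, 0.3, -0.3]
grip_width: 0.0623
(.5694,-.3193,.04) 1690 0.0391 [array([ 572.6, -334.1]), array([49.7, 35. ]), np.float64(12.0)]
(.5467,-.2095,.04) 2566 0.0388 [array([ 547. , -209.5]), array([49.3, 85.4]), np.float64(11.5)]
(.4645,-.2265,.04) 765 0.0385 [array([ 462.7, -209.2]), array([49.8, 52.9]), np.float64(11.8)]
q [-0.68  0.78  0.93  0.48  2.   -0.82] ee [ 0.5573 -0.2585  0.218 ] rot [-2.404e+00 -2.000e-03  2.090e-01] cm [ -0.21 -26.79  28.12]
```

```bash
python3 -m inch '[0,-3.83,4.02,0,0,0,0.7,0,-3.83,4.02,0,0,0,0.7,0,-3.83,4.02,0,0,0,0.7,0,-3.83,4.02,0,0,0,0.7,0,-3.83,4.02,0,0,0,0.7,0,-3.83,4.02,0,0,0,0.7,0,-3.83,4.02,0,0,0,0.7,0,0,0,0,0.054,0.059,0.7,0,0,0,0,0,0,0.7,0,0,0,0,0,0,0.7]'
python3 bars.py '(.457,.249,.034)'; python3 to.py '(.456,.254,.0165)'
```

```text
time_s: 26.38
ee_pos: [0.4766, 0.1205, 0.189]
eef_rot: [-2.402, 0.001, 0.13]
force: [0.9, -0.9, -0.7]
grip_width: 0.0657
(.457,.249,.034) 2269 0.0336 [array([456.2, 248.2]), array([49.8, 86.3]), np.float64(7.8)]
q [-0.19  0.29  1.75  0.7   1.43 -0.54] ee [0.4768 0.1204 0.1891] rot [-2.402e+00  1.000e-03  1.290e-01] cm [-0.32  1.66 21.86]
```

```bash
python3 -m inch '[-0.35,1.7,3.7,0,0,0,0.7,0,0,6,0,0,0,0.7,0,0,5,0,0,0,0.7,0,0,4,0,0,0,0.7,0,0,2,0,0,0,0.7,0,0,1,0,0,0,0.7,0,0,0,0,0,0,0.7]'
```

```text
time_s: 27.3
ee_pos: [0.4563, 0.2529, 0.0181]
eef_rot: [-2.401, -0.001, 0.129]
force: [-0.2, -0.3, 0.2]
grip_width: 0.0658
```

```bash
python3 -m inch '[0,0,0,0,0,0,0.5,0,0,0,0,0,0,0.3,0,0,0,0,0,0,0.3,0,0,0,0,0,0,0.3,0,0,-1,0,0,0,0.3,0,0,-3,0,0,0,0.3,0,0,-5,0,0,0,0.3,0,0,-6,0,0,0,0.3,0,0,-4,0,-0.054,-0.059,0.3,0,0,0,0,0,0,0.3,0,0,0,0,0,0,0.3]'; python3 to.py '(.4868,-.3316,.12)'
```

```text
time_s: 28.68
ee_pos: [0.4718, 0.1264, 0.1574]
eef_rot: [-2.401, 0.001, 0.208]
force: [-0.5, 0.7, -1.5]
grip_width: 0.0497
q [-0.17  0.35  1.75  0.69  1.41 -0.63] ee [0.4718 0.1264 0.1574] rot [-2.401e+00  1.000e-03  2.080e-01] cm [ -7.99  35.84 -27.67]
```

```bash
python3 -m inch '[-0.89,3.98,-3.07,0,0,0,0.3,-0.89,3.98,-3.07,0,0,0,0.3,-0.89,3.98,-3.07,0,0,0,0.3,-0.89,3.98,-3.07,0,0,0,0.3,-0.89,3.98,-3.07,0,0,0,0.3,-0.89,3.98,-3.07,0,0,0,0.3,-0.89,3.98,-3.07,0,0,0,0.3,-0.89,3.98,-3.07,0,0,0,0.3,-0.89,3.98,-3.07,0,0,0,0.3,0,0,0,0,0,0,0.3,0,0,0,0,0,0,0.3]'; python3 to.py '(.4868,-.3316,.0240)'
```

```text
time_s: 30.05
ee_pos: [0.4877, -0.3301, 0.1195]
eef_rot: [-2.4, 0.001, 0.21]
force: [0.6, 1.0, -1.2]
grip_width: 0.0497
q [-0.82  0.85  1.04  0.38  1.89 -1.03] ee [ 0.4877 -0.3301  0.1195] rot [-2.4e+00  1.0e-03  2.1e-01] cm [-0.11  6.55  6.95]
```

```bash
python3 -m inch '[-0.1,2.4,2.6,0,0,0,0.3,0,2.2,2.3,0,0,0,0.3,0,1.2,1.3,0,0,0,0.3,0,0.6,0.7,0,0,0,0.3,0,0,0,0,0,0,0.3,0,0,0,0,0,0,0.3]'
```

```text
time_s: 30.8
ee_pos: [0.4872, -0.3327, 0.0277]
eef_rot: [-2.403, -0.001, 0.209]
force: [0.5, 0.3, -0.9]
grip_width: 0.0499
```

```bash
python3 -m inch '[0,0.13,0.2,0,0,0,0.3,0,0.1,0.17,0,0,0,0.3,0,0,0,0,0,0,0.3,0,0,0,0,0,0,0.6,0,0,0,0,0,0,0.66,0,0,0,0,0,0,0.66,0,0,-2,0,0,0,0.66,0,0,-4,0,0,0,0.66,0,-2,-4,0,0,0,0.66,0,-3.5,-4,0,0,0,0.66,0,-3.5,-4,0,0,0,0.66,0,0,0,0,0,0,0.66]'
python3 bars.py '(.4877,-.336,.04)' '(.5694,-.3193,.04)' '(.5467,-.2095,.04)' '(.4645,-.2265,.04)'; python3 to.py '(.5277,.05,.3)'
python3 -c "
from h import *
z=np.load('last.npz');save(z['arr_0'],'k.png')"
```

```text
time_s: 32.3
ee_pos: [0.4986, -0.3861, 0.2203]
eef_rot: [-2.408, -0.004, 0.209]
force: [-0.3, 0.7, -0.7]
grip_width: 0.0618
(.4877,-.336,.04) 2581 0.0388 [array([ 487.3, -334.6]), array([49.5, 86.6]), np.float64(12.9)]
(.5694,-.3193,.04) 786 0.0385 [array([ 564.4, -299.3]), array([50.2, 50.9]), np.float64(12.0)]
(.5467,-.2095,.04) 1818 0.0387 [array([ 547.3, -209.9]), array([49.7, 85.7]), np.float64(11.4)]
(.4645,-.2265,.04) 1838 0.0387 [array([ 466.2, -226.4]), array([48.9, 87.2]), np.float64(10.7)]
q [-0.86  0.9   0.73  0.4   2.15 -0.96] ee [ 0.4983 -0.3856  0.2173] rot [-2.404e+00 -2.000e-03  2.090e-01] cm [ 11.93 -36.64  22.13]
```

View pics/k.png

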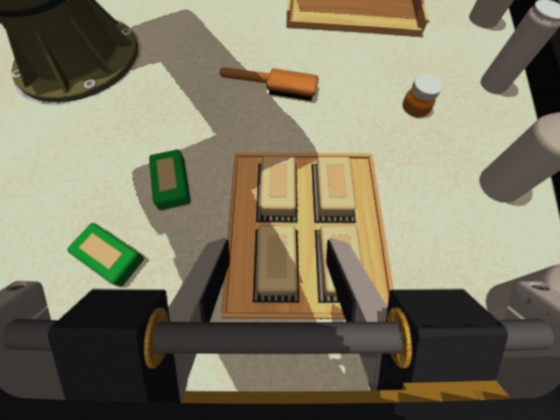

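The picture shows all four mats loaded in two neat rows: bars at (278,185), (335,185), (277,262) and (340,262). The brush and jar are undisturbed. Next I'll return to the handle to shut the lid.

```bash
python3 -m inch '[0,0,-1,-0.148,0,0,0.7,0,0,0,-0.148,0,0,0.7,0,0,0,-0.148,0,0,0.7,0,0,0,-0.148,0,0,0.7,0,0,0,-0.148,0,0,0.7,0,0,0,0,0,0.08,0.7,0.915,-5.13,-0.38,0,0,0,0.7,0.915,-5.13,-0.38,0,0,0,0.7,0.915,-5.13,-0.38,0,0,0,0.7,0.915,-5.13,-0.38,0,0,0,0.7,0.915,-5.13,-0.38,0,0,0,0.7,0.915,-5.13,-0.38,0,0,0,0.7,0.915,-5.13,-0.38,0,0,0,0.7,0.915,-5.13,-0.38,0,0,0,0.7,0.915,-5.13,-0.38,0,0,0,0.7,0.915,-5.13,-0.38,0,0,0,0.7,0.915,-5.13,-0.38,0,0,0,0.7,0.915,-5.13,-0.38,0,0,0,0.7,0.915,-5.13,-0.38,0,0,0,0.7,0,0,0,0,0,0,0.7]'
python3 to.py '(.5305,.291,.1457)'
```

```text
time_s: 34.85
ee_pos: [0.5307, 0.2874, 0.2704]
eef_rot: [3.141, 0.003, 0.133]
force: [-0.3, -1.0, -0.1]
grip_width: 0.0658
q [0.44 0.39 1.26 0.   1.5  0.3 ] ee [0.5307 0.2874 0.2704] rot [3.141e+00 3.000e-03 1.330e-01] cm [ 0.06 -0.37 12.47]
```

```bash
python3 -m inch '[0,-0.3,4,0,0,0,0.7,0,0,4,0,0,0,0.7,0,0,3,0,0,0,0.7,0,0,1.4,0,0,0,0.7,0,0,0,0,0,0,0.5,0,0,0,0,0,0,0.3,0,0,0,0,0,0,0.1,0,0,0,0,0,0,0.1,0,0,0,0,0,0,0.1,0,0,0,0,0,0,0.1]' 45
```

```text
time_s: 36.1
ee_pos: [0.5306, 0.2876, 0.1494]
eef_rot: [3.141, 0.001, 0.129]
force: [-6.8, -1.9, 4.8]
grip_width: 0.0313
```

```bash
python3 -m inch '[0,0.62,0.25,0,0,0,0.1,0,1.18,0.59,0,0,0,0.1,0,1.12,0.7,0,0,0,0.1,0,1.05,0.81,0,0,0,0.1,0,0.96,0.92,0,0,0,0.1,0,0,0,0,0,0,0.1]'
python3 -m inch '[0,0.86,1.0,0,0,0,0.1,0,0.76,1.09,0,0,0,0.1,0,0.64,1.15,0,0,0,0.1,0,0.53,1.22,0,0,0,0.1,0,0.4,1.26,0,0,0,0.1,0,0,0.3,0,0,0,0.1,0,0,0,0,0,0,0.1]'
```

```text
time_s: 36.85
ee_pos: [0.5368, 0.2377, 0.1159]
eef_rot: [3.141, 0.002, 0.128]
force: [-7.7, -5.3, 3.5]
grip_width: 0.0315
time_s: 37.72
ee_pos: [0.5408, 0.206, 0.0566]
eef_rot: [3.14, 0.003, 0.129]
force: [-11.5, -11.8, 12.4]
grip_width: 0.0315
```

```bash
python3 -m inch '[0,0,0,0,0,0,0.5,0,0,0,0,0,0,0.7,0,0,0,0,0,0,0.7,0,0,-2,0,0,0,0.7,0,0,-4,0,0,0,0.7,0,3,-4,0,0,0,0.7,0,3,-4,0,0,0,0.7,0,0,0,0,0,0,0.7]'
python3 - <<'E'
from h import *
print(ctrl.get_obs()["ee_pos"].round(3))
c=cam("wrist");P=cloud(c);save(c[0],"l.png")
m=(P[...,2]>.055)&(P[...,2]<.11)&(abs(P[...,1]-.21)<.03)&(abs(P[...,0]-.54)<.03)
Q=P[m];print(len(Q),Q.min(0).round(3),Q.max(0).round(3),np.percentile(Q[:,2],[50,90]).round(4));print(cv2.minAreaRect((Q[:,:2]*1000).astype(np.float32)))
s=cam("side")
for l in("jar","brush","tube"):
    r=ctrl.place_of("side",l);print(l,[(round(q["score"],2),np.round(q["centre"])) for q in r[:1]])
E
```

```text
time_s: 38.72
ee_pos: [0.5507, 0.1465, 0.1989]
eef_rot: [-3.141, -0.005, 0.127]
force: [0.5, 0.6, -0.2]
grip_width: 0.0656
[0.551 0.146 0.199]
631 [0.524 0.198 0.072] [0.557 0.219 0.082] [0.0792 0.0808]
((540.6175537109375, 208.1392059326172), (32.121864318847656, 17.291500091552734), 7.197733402252197)
jar []
brush [(0.96, array([286., 248.]))]
tube [(0.8, array([224., 188.]))]
```

View pics/l.png

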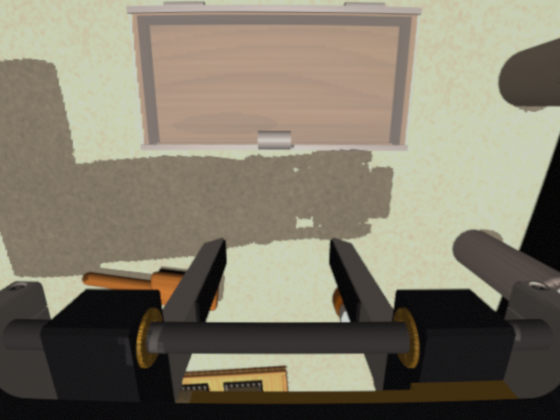

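```bash
python3 -c "
from station import ctrl
print(ctrl.hand_in())"
```

```text
the job is handed in; nothing more can be done
None
```

I opened the lid by its handle, moved the three bars from beneath it onto the empty mats, shut the lid with the same handle and handed the job in at about 39 s. The hand-in gives no verdict.

**Bars:** The last wrist-depth fits put the three bars within about 2 mm and 2° of their mat centres, lying flat. The right-hand far bar was partly hidden in the final fit, so its figure comes from just after I placed it. soap_d lies where it was.

**Lid:** The handle is back where it was at the start, within about 2 mm, its top at about 81 mm, which matches a shut lid. The last picture shows the box empty and closed, with the gripper clear of everything.

**Bystanders:** The last side-camera check found the brush and tube within about 4 pixels of where they started. It missed the jar, but the jar looked upright and in its place in the picture taken after the last bar was set down. I did not measure any of the three for shift.

**Disagreement:** The scene and side cameras differed from each other by about 15–20 mm at the tray, each biased toward itself. I used the wrist camera for every grasp and placing.

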